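# Close up a mould half and hang its status plate

## Robot

A 6-joint arm with a two-finger parallel gripper is mounted at the origin on the work surface. World frame = base frame: x ahead of the robot, y to its left, z up, the work surface at z = 0. Lengths are in m, angles in rad, forces in N, time in s.
With the tool pointing down it reaches from about 0.3 to 0.875 m from the base axis. Payload 6.4 kg.
Tool frame: the origin (TCP) lies on the centre line of the jaws, within the pads' length; the fingertips stand 8 mm ahead of it and the grasp point (between the pads) lies 11 mm behind it; z points along the fingers, y is the line along which they close (so a half turn about z gives the same grasp; the last joint's range is limited). The gripper opens to 85 mm and grips with 20 to 120 N. Pads are 22 mm wide; open, the fingers measure 114 mm over their backs; the gripper's body (76 mm by 85 mm) begins 54 mm behind the grasp point. The pads swing forward as they close: fully open they stand 13 mm farther back than shut.
Start: joints at [1.012, 0.181, 1.607, -0, 1.354, -0.206], TCP at [0.199, 0.54, 0.239] pointing down, gripper open.
Joint ranges: [-2.99, 2.99], [-0.89, 2.07], [0.3, 2.58], [-1.14, 4.28], [0, 2.63], [-3.12, 3.12]. Speed limits (rad/s): [2.57, 2.57, 3.01, 3.14, 3.14, 3.14].

## Interface

Orientations are given as a unit quaternion [w, x, y, z].
In Python, from bench import ctrl gives the robot as it stands.
- The arm moves only by the shell command python3 -m handwheel 'ROWS' [OPENING]. ROWS is JSON, a list that holds one entry, the list of rows, each a list of 4 numbers: the shift along the tool's x, y, z each as a share of 20 cm, from -1 to 1, then the turn about the tool's z as a share of 1.5 rad, from -1 to 1. In form: [[[x, y, z, twist], ...]]. A call has 1 to 10 rows; each row is the pose to reach, as a shift and turn from the pose commanded when the call began, along the tool's axes at that moment; what a row does not reach only later rows make up. A row lasts 1/8 s, in which the tool goes at most 62.5 mm and 10.7 degrees, less where a joint would pass 70% of its speed; a pose out of reach is approached as far as the arm can. A call with a number of a shift or a turn outside -1 to 1 is refused whole. A call with a gripper value outside its range is refused whole. OPENING is the finger opening in mm, from 0 to 85.4, set as the call begins (- or left out, the last holds). The fingers move at their own pace and stop on an object; the grip force is fixed at half the most. Time passes only in rows, so rows that repeat a pose let the fingers close. It gives the time, the measured TCP pose, the force, the opening and the grip force at its end, in the units of the state.
- ctrl.get_obs(): the state, without advancing time (a new reading comes with each control period).
- ctrl.camera(name): name is "scene" or "top" or "wrist"; returns a dict with "color" (480x640x3 uint8, red, green, blue), "range_z" (480x640 float32, m along the optical axis (not along the pixel's ray), 0 where there is no reading), "K" (3x3 intrinsics, pixels), "pose" (4x4, takes a point from camera to world coordinates); the wrist camera has in their place "T_tool_cam" (4x4, takes a point from camera to tool coordinates, whose origin is the TCP and whose axes are the flange's). Camera axes: x right, y down, z forward; pixel columns grow to the right and rows downward; lengths in m; the calibration is good to about 2 mm. The wrist camera is an equidistant fisheye: a pixel r from the principal point sees the ray r / f radians off the axis. A picture is of the moment at which its call begins: read the wrist's pose just before it.
- ctrl.hand_in(): hands the job in; it is judged then, once.
The state is a dict: "time_s": time; "q": joint angles; "dq": joint speeds; "joint_efforts": joint torques, N m; "eef_pos": TCP position; "eef_rot": TCP orientation; "wrist_force": force on the tool from outside, world axes, zero at the start; "torque": the same for the moment, N m; "opening": opening from 0.0 (shut) to 1.0 (fully open); "grasp_force": force on a finger pad.
Only numpy, scipy, OpenCV 4.12 (cv2) and the standard library are available. Lean on these libraries where they do the work, as an engineer would, in place of code of your own. Each camera call takes 0.05 s, during which the arm holds its last target. There are 200 camera calls.

## Task

Make the mould half on the bench ready for storage. First push all four return pins down until their heads are flat on the mould's face; then put every loose cover in a pocket of its own size and press it down until its flange lies flat on the face all round; when all that is done, take the status plate from its holder and leave it hanging by its hole on the hook. Leave the other things on the bench where they are.

Things in the scene. Friction and masses are not known exactly. Their poses are not given: they have to be found in the camera images.
- mould: steel mould half lying face up, fixed, 210 (x) x 300 (y) x 70 (z) mm; origin: centre of its underside, on the bench; x and y along its sides, its top face is at z = 70 mm. The face has four rectangular pockets and four return pins near its corners
- pocket_long0 (a point): mouth centre of a long pocket (54 x 94 mm, long side along y), on the mould's face, axes as the mould's; takes either long cover. A black sealing pad in it, its top 6 to 9 mm below the face at the start, carries a cover set in (9 to 12 mm proud); about 11 N in all moves the pad down, it does not spring back, and it goes down until the flange meets the face
- pocket_long1 (a point): mouth centre of a long pocket (54 x 94 mm, long side along y), on the mould's face, axes as the mould's; takes either long cover. A black sealing pad in it, its top 6 to 9 mm below the face at the start, carries a cover set in (9 to 12 mm proud); about 11 N in all moves the pad down, it does not spring back, and it goes down until the flange meets the face
- pocket_short0 (a point): mouth centre of a short pocket (54 x 60 mm, long side along y), on the mould's face, axes as the mould's; takes either short cover. A black sealing pad in it, its top 6 to 9 mm below the face at the start, carries a cover set in (9 to 12 mm proud); about 11 N in all moves the pad down, it does not spring back, and it goes down until the flange meets the face
- pocket_short1 (a point): mouth centre of a short pocket (54 x 60 mm, long side along y), on the mould's face, axes as the mould's; takes either short cover. A black sealing pad in it, its top 6 to 9 mm below the face at the start, carries a cover set in (9 to 12 mm proud); about 11 N in all moves the pad down, it does not spring back, and it goes down until the flange meets the face
- pin0_top (a point): centre of the flat top of return pin 0's round head (36 mm diameter, 8 mm thick), which stands in a corner of the mould, 58 mm (x) and 125 mm (y) from its middle; moves down with the pin. It starts 9 to 14 mm above its home height of 78 mm over the bench (head flat on the face); a push of about 10 N moves it, and it stays where it is left
- pin1_top (a point): centre of the flat top of return pin 1's round head (36 mm diameter, 8 mm thick), which stands in a corner of the mould, 58 mm (x) and 125 mm (y) from its middle; moves down with the pin. It starts 9 to 14 mm above its home height of 78 mm over the bench (head flat on the face); a push of about 10 N moves it, and it stays where it is left
- pin2_top (a point): centre of the flat top of return pin 2's round head (36 mm diameter, 8 mm thick), which stands in a corner of the mould, 58 mm (x) and 125 mm (y) from its middle; moves down with the pin. It starts 9 to 14 mm above its home height of 78 mm over the bench (head flat on the face); a push of about 10 N moves it, and it stays where it is left
- pin3_top (a point): centre of the flat top of return pin 3's round head (36 mm diameter, 8 mm thick), which stands in a corner of the mould, 58 mm (x) and 125 mm (y) from its middle; moves down with the pin. It starts 9 to 14 mm above its home height of 78 mm over the bench (head flat on the face); a push of about 10 N moves it, and it stays where it is left
- cover_long0: one of two long grey plastic covers (None if absent), 0.16 kg. Flange 64 (x) x 104 (y) x 6 mm; below it a plug 48 x 88 mm, 18 mm deep, for a long pocket (3 mm play all round, either way round); above it a grab rib along y, 20 mm thick (x), 70 mm long, its top 38 mm above the origin. Origin: centre of the flange's underside: 18 mm up when on the bench, level with the mould's face when home; z up
- cover_long1: one of two long grey plastic covers (None if absent), 0.16 kg. Flange 64 (x) x 104 (y) x 6 mm; below it a plug 48 x 88 mm, 18 mm deep, for a long pocket (3 mm play all round, either way round); above it a grab rib along y, 20 mm thick (x), 70 mm long, its top 38 mm above the origin. Origin: centre of the flange's underside: 18 mm up when on the bench, level with the mould's face when home; z up
- cover_short0: one of two short grey plastic covers (None if absent), 0.16 kg. Flange 64 (x) x 70 (y) x 6 mm; below it a plug 48 x 54 mm, 18 mm deep, for a short pocket (3 mm play all round, either way round); above it a grab rib along y, 20 mm thick (x), 36 mm long, its top 38 mm above the origin. Origin: centre of the flange's underside: 18 mm up when on the bench, level with the mould's face when home; z up
- cover_short1: one of two short grey plastic covers (None if absent), 0.16 kg. Flange 64 (x) x 70 (y) x 6 mm; below it a plug 48 x 54 mm, 18 mm deep, for a short pocket (3 mm play all round, either way round); above it a grab rib along y, 20 mm thick (x), 36 mm long, its top 38 mm above the origin. Origin: centre of the flange's underside: 18 mm up when on the bench, level with the mould's face when home; z up
- plate: bare aluminium status plate standing upright in the holder's slot, 6 (x) x 80 (y) x 140 (z) mm, 0.15 kg, with a rectangular hole 36 mm wide (y) and 30 mm high, 76 to 106 mm above its lower edge; the 34 mm above it is free to grip. Origin: centre of its lower edge; z up; x normal to the plate
- plate_eye (a point): centre of the hole in the plate, 91 mm above its lower edge, axes as the plate's
- holder: dark steel holder, fixed, 64 (x) x 110 (y) mm, with a slot 9 mm wide and 88 mm long along y in which the plate stands; slot floor 6 mm and slot walls' top 45 mm above the bench. Origin: centre of its underside
- hook: hook stand, fixed: blue base 90 x 90 x 12 mm, post 16 mm diameter, at its top a level round arm, 8 mm thick, that runs 90 mm to the stand's own -x and ends in an upturned tip (top 16 mm above the arm's axis, end 104 mm from the post's axis). Origin: centre of its underside; the arm's axis is 170 mm above the bench
- hook_arm (a point): point on the arm's axis, 50 mm out from the post's axis, axes as the hook stand's (the arm's free end points to -x)
- steel_block: bystander: steel block 36 x 36 x 40 mm standing among the covers
- hammer: bystander: hammer lying on the bench
- wrench: bystander: wrench lying on the bench
- screwdriver: bystander: screwdriver lying on the bench
- oil_bottle: bystander: white bottle 56 mm diameter, 150 mm high, standing
- bush: bystander: brass flanged bush 60 mm diameter, 50 mm high, standing
Mind the look-alikes: they are no part of the job. What is shaped like the cover_short0 but green is not meant.

How it is judged:
By the outcome, as a careful person would: the job done as asked, in the order asked, and still so for the second after the job is handed in, with the robot touching nothing.
Of cover_long0, cover_long1, cover_short0, cover_short1 only 2 to 4 are there at a start; the rules pass over those that are not, and their reading is None.
At some moment in a run one of cover_long0, cover_long1, cover_short0, cover_short1 may be knocked a few centimetres aside while the robot is not near it.
It also fails if it takes over 210 s, if anything falls off the work surface, if the arm or the gripper's body presses on something with over 40 N, if the wrist force passes 120 N, or if a joint passes its speed limit or range.

## Working session

There is one attempt and no reset: what is moved stays moved. The work goes in short steps, Python scripts to look and compute and a shell command to move; the robot and the scene stay as the last step left them, time stands still between calls to the robot, and variables do not carry over. Pictures are saved under pics/ and viewed, at most 14 in all, crops included, and the job is handed in when it is done.

```bash
ls; mkdir -p pics
cat > h.py <<'E'
import numpy as np, cv2
from bench import ctrl
def grab(n):
    c=ctrl.camera(n); np.savez('%s.npz'%n,**c); return c
def cloud(c):
    K=c['K'];z=c['range_z'];v,u=np.mgrid[:480,:640]
    P=np.stack([(u-K[0,2])/K[0,0]*z,(v-K[1,2])/K[1,1]*z,z],-1)
    P=P@c['pose'][:3,:3].T+c['pose'][:3,3]; P[z==0]=np.nan
    return P
E
python3 - <<'E'
from h import *
for n in ['scene','top']:
    c=grab(n); cv2.imwrite(f'pics/{n}0.png',c['color'][:,:,::-1]); print(n,c['K'].tolist(),c['pose'].round(3).tolist())
o=ctrl.get_obs(); print({k:np.round(v,3) for k,v in o.items()})
E
```

```text
pics
scene [[528.6934757588942, 0.0, 332.2251668191466], [0.0, 528.6934757588942, 243.78963716974172], [0.0, 0.0, 1.0]] [[0.331, 0.773, -0.541, 1.211], [0.944, -0.278, 0.18, -0.256], [-0.011, -0.571, -0.821, 1.187], [0.0, 0.0, 0.0, 1.0]]
top [[498.31816377201795, 0.0, 328.0230796546926], [0.0, 498.31816377201795, 236.84769405865526], [0.0, 0.0, 1.0]] [[-0.012, -0.996, 0.088, 0.396], [-1.0, 0.013, 0.016, -0.019], [-0.017, -0.087, -0.996, 1.313], [0.0, 0.0, 0.0, 1.0]]
{'time_s': np.float64(0.1), 'q': array([ 1.012,  0.181,  1.608,  0.   ,  1.354, -0.206]), 'dq': array([-0.   , -0.   , -0.003, -0.   ,  0.002, -0.   ]), 'joint_efforts': array([ 0.0000e+00, -4.4588e+01, -3.5223e+01, -0.0000e+00,  4.0000e-03,
       -0.0000e+00]), 'eef_pos': array([0.198, 0.539, 0.239]), 'eef_rot': array([-0.   ,  0.175,  0.984, -0.001]), 'wrist_force': array([ 0.426, -0.457, -0.332]), 'torque': array([ 0.083, -0.006,  0.033]), 'grasp_force': np.float64(0.0), 'opening': np.float64(0.997)}
```

View pics/scene0.png

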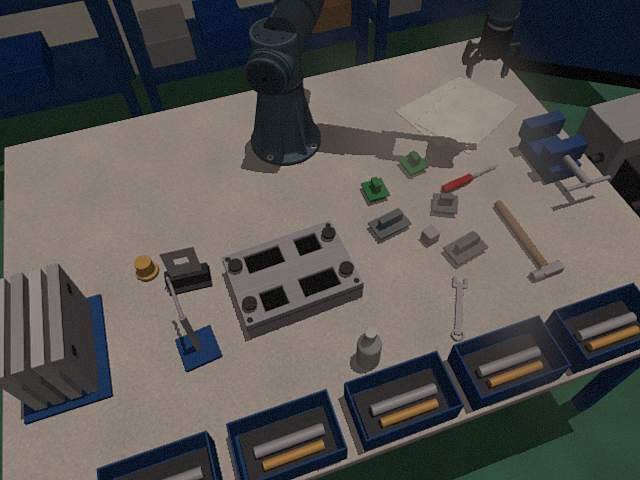

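View pics/top0.png

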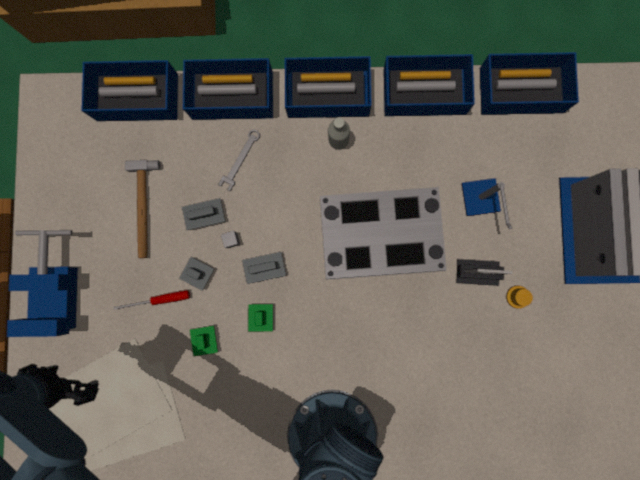

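The top view shows two long grey covers at (205,214) and (264,267), and one short grey at (197,273). The green look-alikes are at (203,340) and (261,317), the steel block at (231,239), the mould at (382,232), the holder at (480,272) and the hook at (482,198). Next I'll measure these with depth.

```bash
cat >> h.py <<'E'
def rect(P,win,zlo,zhi):
    u0,v0,u1,v1=win; Q=P[v0:v1,u0:u1].reshape(-1,3); Q=Q[(Q[:,2]>zlo)&(Q[:,2]<zhi)]
    if len(Q)<5: return None
    (c,s,a)=cv2.minAreaRect((Q[:,:2]*1000).astype(np.float32))
    if s[0]<s[1]: s=s[::-1]; a+=90   # a = direction of long side, deg from world x
    return dict(c=np.round(c,1),s=np.round(s,1),a=round((a+90)%180-90,1),med=np.median(Q,0).round(4),n=len(Q))
E
python3 - <<'E'
from h import *
c=dict(np.load('top.npz')); P=cloud(c)
print('bench z',np.nanmedian(P[300:330,400:450,2]),np.nanmedian(P[140:170,420:460,2]),np.nanmedian(P[150:200,90:120,2]))
W={'L0':(175,192,235,238),'L1':(236,246,292,290),'S':(175,252,219,295)}
for k,w in W.items():
    print(k,'flange',rect(P,w,.012,.035)); print('  all',rect(P,w,.012,.09)); print('  rib',rect(P,w,.045,.07))
print('mould',rect(P,(310,180,455,285),.06,.078))
for k,w in {'p_a':(320,195,345,222),'p_b':(420,195,445,218),'p_c':(322,248,348,275),'p_d':(424,242,446,268)}.items(): print(k,rect(P,w,.081,.1))
for k,w in {'pk_a':(338,195,383,228),'pk_b':(390,192,424,223),'pk_c':(342,242,374,275),'pk_d':(382,236,428,272)}.items(): print(k,rect(P,w,.03,.066))
print('plate',rect(P,(450,250,520,295),.1,.17)); print('holder',rect(P,(450,250,510,295),.035,.055))
print('hookbase',rect(P,(455,170,525,240),.008,.02)); print('arm',rect(P,(455,170,525,240),.15,.2))
print('bush',rect(P,(500,280,540,312),.02,.07)); print('block',rect(P,(218,228,244,250),.03,.06));print('bottle',rect(P,(320,110,360,155),.06,.17))
im=c['color'][:,:,::-1]; cv2.imwrite('pics/crop1.png',cv2.resize(im[165:310,440:540],None,fx=4,fy=4,interpolation=cv2.INTER_CUBIC))
s=dict(np.load('scene.npz'))['color'][:,:,::-1]; cv2.imwrite('pics/crop2.png',cv2.resize(s[220:380,120:280],None,fx=3.7,fy=3.7,interpolation=cv2.INTER_CUBIC))
E
```

```text
bench z 0.0005049174259181832 0.0009745859868777185 0.0002727222346299296
L0 flange {'c': array([559.9, 325. ]), 's': array([106.1,  98.3]), 'a': -79.8, 'med': array([0.5693, 0.3226, 0.0242]), 'n': 711}
  all {'c': array([553.8, 312.8]), 's': array([122.2, 115.1]), 'a': -76.6, 'med': array([0.5704, 0.3198, 0.026 ]), 'n': 1042}
  rib {'c': array([562.3, 299. ]), 's': array([124.3,  54.9]), 'a': 64.5, 'med': array([0.5749, 0.3251, 0.0558]), 'n': 232}
L1 flange {'c': array([433.7, 168.5]), 's': array([104.2,  64.4]), 'a': -78.7, 'med': array([0.4317, 0.1657, 0.0243]), 'n': 757}
  all {'c': array([433.7, 168.5]), 's': array([104.2,  64.4]), 'a': -78.7, 'med': array([0.4329, 0.1664, 0.0254]), 'n': 988}
  rib {'c': array([433.5, 168.2]), 's': array([70.2, 20. ]), 'a': -78.3, 'med': array([0.433 , 0.1682, 0.056 ]), 'n': 222}
S flange {'c': array([401.8, 353.4]), 's': array([106.5,  70.8]), 'a': -28.2, 'med': array([0.4148, 0.3446, 0.024 ]), 'n': 599}
  all {'c': array([401.8, 353.4]), 's': array([106.5,  70.8]), 'a': -28.2, 'med': array([0.4174, 0.3435, 0.025 ]), 'n': 733}
  rib {'c': array
[... 1429 characters left out ...]
, 'a': 85.7, 'med': array([ 0.4116, -0.3819,  0.0453]), 'n': 433}
hookbase {'c': array([ 597.2, -418.8]), 's': array([179.8, 155. ]), 'a': 81.6, 'med': array([ 0.6078, -0.3973,  0.0129]), 'n': 1036}
arm {'c': array([ 564.6, -405.7]), 's': array([111.1,  15.7]), 'a': 5.3, 'med': array([ 0.5737, -0.4067,  0.1737]), 'n': 214}
bush {'c': array([ 350.8, -486. ]), 's': array([43.3, 42.7]), 'a': -85.7, 'med': array([ 0.35  , -0.4831,  0.05  ]), 'n': 310}
block {'c': array([507.7, 255.5]), 's': array([36.2, 35.8]), 'a': -74.4, 'med': array([0.5068, 0.2543, 0.0398]), 'n': 207}
bottle {'c': array([794.4, -23.6]), 's': array([99.8, 53.4]), 'a': 15.1, 'med': array([ 0.7636, -0.03  ,  0.1052]), 'n': 456}
```

View pics/crop2.png

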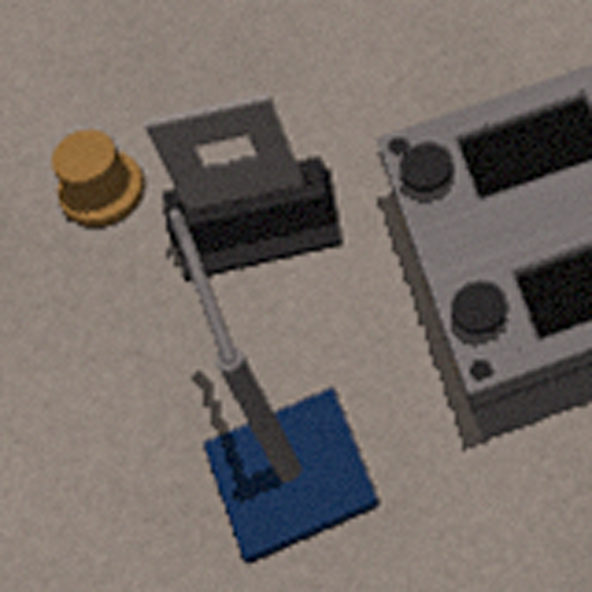

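The scene crop shows the hook arm's free end pointing at the robot and towards the holder. The plate stands in its slot with the hole at about (228,150) in the crop. I'll refine the pockets and L0, and write a helper that turns a goal pose into move units.

```bash
cat >> h.py <<'E'
from scipy.spatial.transform import Rotation as R
def obs():
    o=ctrl.get_obs(); return o
def go(x=None,y=None,z=None,ydir=None,o=None):
    """shift (share of 20cm, tool axes) and twist share to reach world TCP x,y,z (m), tool y along ydir deg (mod 180)"""
    o=o or ctrl.get_obs(); q=o['eef_rot']; M=R.from_quat([q[1],q[2],q[3],q[0]]).as_matrix()
    p=np.array(o['eef_pos']); g=np.array([p[i] if v is None else v for i,v in enumerate((x,y,z))])
    s=M.T@(g-p)/.2; t=0
    if ydir is not None:
        cur=np.degrees(np.arctan2(M[1,1],M[0,1])); d=(cur-ydir+90)%180-90   # tool z is down: +twist = -world yaw
        t=np.radians(d)/1.5
    return np.round(np.r_[s,t],4)
E
python3 - <<'E'
from h import *
c=dict(np.load('top.npz')); K=c['K'];T=c['pose']; P=cloud(c)
def ray(uv,z):
    d=np.c_[(uv[:,0]-K[0,2])/K[0,0],(uv[:,1]-K[1,2])/K[1,1],np.ones(len(uv))]@T[:3,:3].T
    return T[:3,3]+d*((z-T[2,3])/d[:,2])[:,None]
g=c['color'].max(2); m=np.zeros((480,640),np.uint8); m[190:276,322:444]=(g<35)[190:276,322:444]
n,l,st,_=cv2.connectedComponentsWithStats(m)
for i in range(1,n):
    if st[i,4]<150: continue
    v,u=np.where(l==i); 
    for z in (.07,):
        X=ray(np.c_[u,v].astype(float),z); r=cv2.minAreaRect((X[:,:2]*1000).astype(np.float32)); print(np.round(r[0],1),np.round(r[1],1),round(r[2],1),X[:,:2].mean(0).round(4),st[i])
th=np.radians(3.45);Rm=np.array([[np.cos(th),-np.sin(th)],[np.sin(th),np.cos(th)]])
print('L0 rib',rect(P,(180,196,226,228),.045,.07)); print('L0 fl',rect(P,(180,196,226,230),.012,.035)); print('S fl',rect(P,(175,258,216,292),.02,.035))
print(go(.566,-.008,.12,3.45))
E
python3 -m handwheel '[[[0,0,0,0]]]' 0
```

```text
[ 576.3 -196.7] [49.1 55. ] 3.6 [ 0.5764 -0.1966] [395 198  24  21 426]
[569.3 -79.4] [49.4 88.9] 3.3 [ 0.5692 -0.0792] [342 201  37  22 686]
[ 460.2 -189.9] [49.1 89.1] 3.7 [ 0.4599 -0.1896] [387 243  37  23 702]
[453.  -72.4] [49.1 55.4] 3.5 [ 0.4528 -0.0724] [346 248  24  21 435]
L0 rib {'c': array([576., 327.]), 's': array([70.7, 21.6]), 'a': -76.8, 'med': array([0.5751, 0.3258, 0.0558]), 'n': 229}
L0 fl {'c': array([576. , 327.3]), 's': array([105. ,  65.3]), 'a': -77.3, 'med': array([0.5697, 0.3227, 0.0242]), 'n': 709}
S fl {'c': array([406.7, 350.7]), 's': array([95.2, 70.8]), 'a': -28.2, 'med': array([0.4181, 0.3396, 0.0243]), 'n': 509}
[-2.6703 -1.9316  0.5945  0.7719]
time_s: 0.22
eef_pos: [0.1985, 0.5393, 0.2388]
eef_rot: [-0.0, 0.176, 0.984, -0.0]
wrist_force: [-0.2, 0.9, 0.0]
opening: 0.819
grasp_force: 0.0
```

```bash
python3 -m handwheel '[[[-0.3,-0.21,0,0],[-0.6,-0.43,0,0],[-0.89,-0.644,0,0],[-0.89,-0.644,0,0]]]' 0 >/dev/null
python3 -m handwheel '[[[-0.3,-0.21,0,0],[-0.6,-0.43,0,0],[-0.89,-0.644,0,0],[-0.89,-0.644,0,0]]]' 0 >/dev/null
python3 -m handwheel '[[[-0.3,-0.21,0,0.12],[-0.6,-0.43,0,0.24],[-0.89,-0.644,0,0.36],[-0.89,-0.644,0.2,0.48],[-0.89,-0.644,0.4,0.6],[-0.89,-0.644,0.55,0.72],[-0.89,-0.644,0.55,0.7719],[-0.89,-0.644,0.55,0.7719]]]' 0
python3 -c "
from h import *
print(go(.5664,-.008,.086,3.45))"
```

```text
time_s: 2.22
eef_pos: [0.566, -0.0075, 0.1287]
eef_rot: [-0.0, 0.685, 0.728, -0.0]
wrist_force: [-0.4, 0.3, 0.2]
opening: -0.001
grasp_force: 0.0
[-0.0026  0.0019  0.2137  0.0004]
```

```bash
python3 -m handwheel '[[[-0.0026,0.002,0.13,0],[-0.0026,0.002,0.16,0],[-0.0026,0.002,0.18,0],[-0.0026,0.002,0.2,0]]]' 0
python3 -m handwheel '[[[0,0,0.01,0],[0,0,0.015,0],[0,0,0.015,0]]]' 0
python3 -m handwheel '[[[0,0,0.01,0],[0,0,0.01,0]]]' 0
```

```text
time_s: 2.72
eef_pos: [0.5661, -0.0079, 0.0906]
eef_rot: [-0.001, 0.685, 0.729, -0.001]
wrist_force: [-7.2, 0.2, 9.3]
opening: 0.001
grasp_force: 4.6
time_s: 3.1
eef_pos: [0.5667, -0.0079, 0.0876]
eef_rot: [0.0, 0.685, 0.729, -0.0]
wrist_force: [-3.2, 0.2, 3.7]
opening: -0.001
grasp_force: 2.0
time_s: 3.35
eef_pos: [0.5669, -0.008, 0.086]
eef_rot: [0.0, 0.685, 0.729, 0.0]
wrist_force: [-4.7, 1.4, 9.4]
opening: -0.002
grasp_force: 4.6
```

```bash
python3 -m handwheel '[[[0,0,0.01,0],[0,0,0.01,0],[0,0,0.01,0]]]' 0
python3 -m handwheel '[[[0,0,0.01,0],[0,0,0.01,0],[0,0,0.01,0]]]' 0
```

```text
time_s: 3.72
eef_pos: [0.567, -0.008, 0.0859]
eef_rot: [0.0, 0.685, 0.729, -0.0]
wrist_force: [-11.6, 1.3, 23.5]
opening: 0.002
grasp_force: 12.0
time_s: 4.1
eef_pos: [0.5672, -0.008, 0.0858]
eef_rot: [0.0, 0.685, 0.729, -0.0]
wrist_force: [-18.8, 2.7, 39.2]
opening: -0.002
grasp_force: 19.4
```

```bash
python3 -m handwheel '[[[0,0,-0.18,0],[-0.3,0,-0.18,0],[-0.6,0,-0.18,0],[-0.9,0,-0.18,0],[-1,0,-0.18,0]]]' 0 >/dev/null
python3 -m handwheel '[[[-0.25,0,0,0],[-0.25,0,0.05,0],[-0.25,0,0.1,0],[-0.25,0,0.13,0],[-0.25,0,0.15,0],[-0.25,0,0.17,0],[-0.25,0,0.175,0]]]' 0
python3 -m handwheel '[[[0,0,-0.175,0],[0,-0.3,-0.175,0],[0,-0.58,-0.175,0],[0,-0.58,-0.175,0],[0,-0.58,-0.12,0],[0,-0.58,-0.08,0],[0,-0.58,-0.05,0],[0,-0.58,-0.02,0],[0,-0.58,0,0]]]' 0
python3 -m handwheel '[[[0,0,-0.175,0],[0.3,0,-0.175,0],[0.6,0,-0.175,0],[0.9,0,-0.175,0],[1,0,-0.175,0]]]' 0 >/dev/null
python3 -m handwheel '[[[0.25,0,0,0],[0.25,0,0.05,0],[0.25,0,0.1,0],[0.25,0,0.13,0],[0.25,0,0.15,0],[0.25,0,0.17,0],[0.25,0,0.18,0]]]' 0
python3 -c "
from h import *
c=grab('top');P=cloud(c)
for k,w in {'p_a':(320,195,345,222),'p_b':(420,195,445,218),'p_c':(322,248,348,275),'p_d':(424,242,446,268)}.items(): print(k,rect(P,w,.074,.1))"
```

```text
time_s: 5.6
eef_pos: [0.5821, -0.2571, 0.0859]
eef_rot: [0.001, 0.685, 0.729, -0.001]
wrist_force: [-15.1, 3.0, 34.8]
opening: -0.0
grasp_force: 17.5
time_s: 6.72
eef_pos: [0.4674, -0.2643, 0.0856]
eef_rot: [-0.001, 0.685, 0.729, 0.0]
wrist_force: [-20.8, 18.5, 70.7]
opening: -0.002
grasp_force: 35.0
time_s: 8.22
eef_pos: [0.4522, -0.0152, 0.0855]
eef_rot: [-0.001, 0.686, 0.728, 0.0]
wrist_force: [-30.2, 12.5, 86.6]
opening: 0.0
grasp_force: 42.7
p_a {'c': array([578.7,  -9.4]), 's': array([65.7, 54.7]), 'a': -3.5, 'med': array([ 0.5675, -0.0076,  0.0779]), 'n': 192}
p_b {'c': array([ 579.1, -256.3]), 's': array([55.5, 52. ]), 'a': -0.5, 'med': array([ 0.5806, -0.2568,  0.0783]), 'n': 187}
p_c None
p_d {'c': array([ 459. , -263.5]), 's': array([59.5, 49.3]), 'a': -0.5, 'med': array([ 0.4638, -0.264 ,  0.0779]), 'n': 196}
```

```bash
python3 -m handwheel '[[[0,0,-0.3,0],[0,0,-0.6,0],[0.3,0,-0.6,0],[0.3,0,-0.6,0]]]' 45
python3 -c "
from h import *
c=grab('top');P=cloud(c)
print('p_c',rect(P,(322,248,348,275),.074,.1))
for k,w in {'L0':(180,196,226,228),'L1':(236,246,292,290),'S':(175,252,219,295)}.items(): print(k,rect(P,w,.045,.07))
print(go(.4335,.1684,.1,11.6),go(z=.036))"
```

```text
time_s: 8.78
eef_pos: [0.4476, 0.0464, 0.2004]
eef_rot: [0.0, 0.685, 0.729, 0.0]
wrist_force: [0.5, -1.1, -0.3]
opening: 0.531
grasp_force: 0.0
p_c {'c': array([445.5, -34.3]), 's': array([60.3, 29.8]), 'a': -9.0, 'med': array([ 0.4446, -0.026 ,  0.0768]), 'n': 77}
L0 {'c': array([575.7, 326.8]), 's': array([69.2, 21.1]), 'a': -78.6, 'med': array([0.575 , 0.3263, 0.0559]), 'n': 226}
L1 {'c': array([429.6, 200.2]), 's': array([12.7,  4. ]), 'a': 2.1, 'med': array([0.4306, 0.2017, 0.054 ]), 'n': 10}
S {'c': array([420.7, 343.5]), 's': array([36.2, 20.3]), 'a': 63.1, 'med': array([0.42  , 0.3416, 0.0555]), 'n': 123}
[ 0.6197 -0.031   0.4987 -0.0936] [2.000e-04 3.000e-04 8.189e-01 0.000e+00]
```

```bash
python3 -m handwheel '[[[0.3,-0.015,0,-0.05],[0.6,-0.031,0,-0.0936],[0.62,-0.031,0.2,-0.0936],[0.62,-0.031,0.4,-0.0936],[0.62,-0.031,0.4,-0.0936]]]' 45
python3 - <<'E'
from h import *
o=ctrl.get_obs(); print(go(.4335,.1684,.036,11.6))
c=ctrl.camera('wrist'); np.savez('wrist.npz',**c,pos=o['eef_pos'],rot=o['eef_rot']); print(c['K'].tolist(),c['T_tool_cam'].round(3).tolist())
cv2.imwrite('pics/w1.png',c['color'][:,:,::-1])
E
```

```text
time_s: 9.45
eef_pos: [0.4311, 0.1667, 0.1166]
eef_rot: [-0.003, 0.633, 0.774, -0.003]
wrist_force: [-0.3, -1.0, 0.0]
opening: 0.528
grasp_force: 0.0
[ 0.0059  0.0169  0.4029 -0.0022]
[[371.64829954431775, 0.0, 323.92382606950366], [0.0, 371.64829954431775, 237.8224967179682], [0.0, 0.0, 1.0]] [[0.001, -0.964, -0.265, 0.067], [1.0, 0.001, 0.0, 0.0], [-0.0, -0.265, 0.964, -0.135], [0.0, 0.0, 0.0, 1.0]]
```

View pics/w1.png

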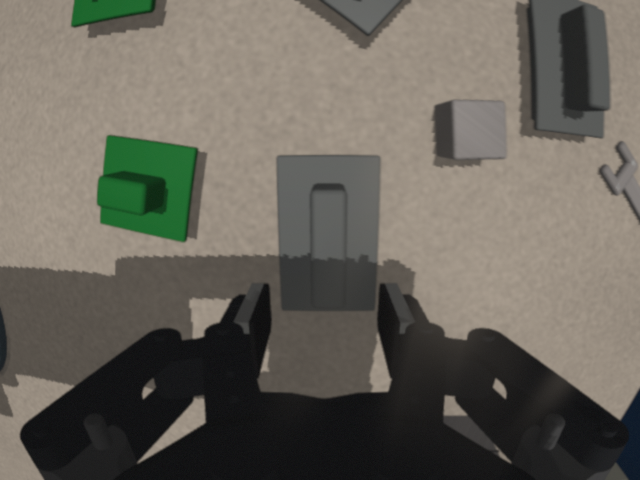

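The wrist view shows the long cover at about (328,230), centred between the jaws (pads at 262 and 388), and the block clear of it at (478,128). I'll locate it from the wrist depth.

```bash
cat >> h.py <<'E'
def wcloud(c,pos,rot):
    K=c['K'];z=c['range_z'];v,u=np.mgrid[:480,:640]
    dx=(u-K[0,2])/K[0,0];dy=(v-K[1,2])/K[1,1];th=np.hypot(dx,dy)+1e-9;s=np.tan(th)/th
    P=np.stack([dx*s*z,dy*s*z,z],-1); T=c['T_tool_cam']; P=P@T[:3,:3].T+T[:3,3]
    M=R.from_quat([rot[1],rot[2],rot[3],rot[0]]).as_matrix(); P=P@M.T+np.array(pos); P[z==0]=np.nan; return P
def wgrab():
    o=ctrl.get_obs(); c=ctrl.camera('wrist'); np.savez('wrist.npz',**c,pos=o['eef_pos'],rot=o['eef_rot']); return c,wcloud(c,o['eef_pos'],o['eef_rot'])
E
python3 - <<'E'
from h import *
c=dict(np.load('wrist.npz')); P=wcloud(c,c['pos'],c['rot'])
print(np.nanmedian(P[60:140,200:280,2]), rect(P,(272,150,390,285),.045,.065), rect(P,(272,150,385,300),.018,.03))
E
```

```text
0.00025891442722764113 {'c': array([430.2, 179.4]), 's': array([55.4, 20.2]), 'a': -78.3, 'med': array([0.4297, 0.1814, 0.056 ]), 'n': 3525} {'c': array([430.7, 175.8]), 's': array([95.7, 64.5]), 'a': -78.4, 'med': array([0.4246, 0.1849, 0.0242]), 'n': 10298}
```

```bash
python3 -c "
from h import *
print(go(.4326,.1702,.036,11.7))"
```

```text
[ 0.0162  0.0036  0.414  -0.0035]
```

```bash
python3 -m handwheel '[[[0.016,0.004,0.15,-0.0035],[0.016,0.004,0.3,-0.0035],[0.016,0.004,0.38,-0.0035],[0.016,0.004,0.414,-0.0035],[0.016,0.004,0.414,-0.0035]]]' 45
python3 -m handwheel '[[[0,0,0,0],[0,0,0,0],[0,0,0,0],[0,0,0,0],[0,0,0,0]]]' 0
```

```text
time_s: 10.12
eef_pos: [0.4345, 0.1715, 0.0381]
eef_rot: [0.0, 0.631, 0.776, 0.0]
wrist_force: [-0.1, -0.3, 0.3]
opening: 0.525
grasp_force: 0.0
time_s: 10.75
eef_pos: [0.4348, 0.1718, 0.0386]
eef_rot: [0.001, 0.631, 0.776, 0.001]
wrist_force: [-0.8, -1.2, 6.1]
opening: 0.224
grasp_force: 60.0
```

```bash
python3 -m handwheel '[[[0,0,-0.1,0],[0,0,-0.35,0],[0,0,-0.6,0],[0,0,-0.7,0],[0,0,-0.7,0],[0,0,-0.7,0]]]' 0
python3 -c "
from h import *
c,P=wgrab(); cv2.imwrite('pics/w2.png',c['color'][:,:,::-1]); print(go(.4611,-.1916,None,3.45))"
```

```text
time_s: 11.5
eef_pos: [0.4328, 0.1715, 0.1761]
eef_rot: [-0.001, 0.631, 0.776, -0.001]
wrist_force: [-0.5, 0.5, -2.8]
opening: 0.221
grasp_force: 59.3
[-1.8061e+00 -2.3140e-01  2.0000e-04  9.7000e-02]
```

View pics/w2.png

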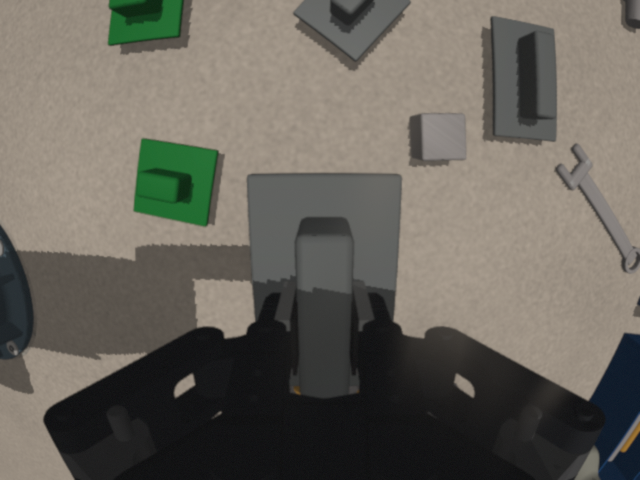

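The cover is held squarely, its flange spanning 248–402 across with the far edge at row 174. I'll measure it in the tool frame and move over the pocket.

```bash
cat >> h.py <<'E'
def wtool(c,win):
    P=wcloud(c,[0,0,0],[1,0,0,0]); u0,v0,u1,v1=win; return P[v0:v1,u0:u1].reshape(-1,3)
E
python3 - <<'E'
from h import *
c=dict(np.load('wrist.npz')); Q=wtool(c,(240,165,410,215)); Q=Q[Q[:,2]<.06]
print('flange tool-x far',np.nanpercentile(Q[:,0],[50,95,99,100]),'y',np.nanpercentile(Q[:,1],[0,1,99,100]),'z',np.nanmedian(Q[:,2]))
E
python3 -m handwheel '[[[-0.3,-0.04,0,0.05],[-0.6,-0.08,0,0.097],[-0.9,-0.12,0,0.097],[-0.9,-0.12,0,0.097]]]' 0
python3 -c "
from h import *
print(go(.4611,-.1916,None,3.45))"
```

```text
flange tool-x far [0.04447163 0.05204442 0.05267436 0.05289466] y [-0.03185878 -0.0308377   0.03113313  0.03206309] z 0.014350586687368674
time_s: 12.05
eef_pos: [0.4467, -0.0132, 0.1762]
eef_rot: [-0.001, 0.688, 0.726, -0.001]
wrist_force: [-0.4, 0.6, -1.9]
opening: 0.225
grasp_force: 59.2
[-8.944e-01  2.410e-02  2.000e-04 -4.400e-03]
```

```bash
python3 -m handwheel '[[[-0.3,0.024,0,-0.0044],[-0.6,0.024,0,-0.0044],[-0.9,0.024,0,-0.0044],[-0.9,0.024,0,-0.0044]]]' 0 >/dev/null
python3 -m handwheel '[[[-0.3,0,0,0],[-0.55,0,0,0],[-0.55,0,0,0],[-0.55,0,0,0],[-0.55,0,0,0]]]' 0
python3 - <<'E'
from h import *
c,P=wgrab(); cv2.imwrite('pics/w3.png',c['color'][:,:,::-1])
E
```

```text
time_s: 13.18
eef_pos: [0.4701, -0.2965, 0.1768]
eef_rot: [-0.001, 0.682, 0.731, 0.0]
wrist_force: [0.2, 0.6, -1.5]
opening: 0.218
grasp_force: 59.2
```

View pics/w3.png

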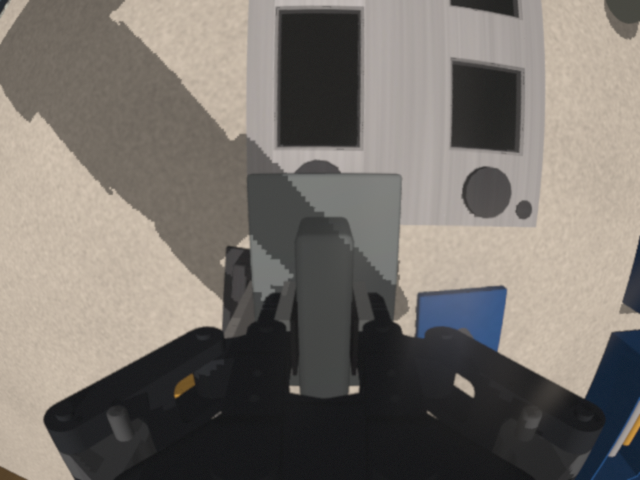

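The wrist view shows long pocket d with mouth corners around (277,9), (362,9), (277,148) and (362,147), and short pocket b at (487,105). I'll project these into the world.

```bash
cat >> h.py <<'E'
def wray(c,uv,zw):
    K=c['K']; uv=np.asarray(uv,float); dx=(uv[:,0]-K[0,2])/K[0,0];dy=(uv[:,1]-K[1,2])/K[1,1];th=np.hypot(dx,dy)+1e-9;s=np.tan(th)/th
    d=np.c_[dx*s,dy*s,np.ones(len(uv))]; T=c['T_tool_cam']; r=c['rot']; M=R.from_quat([r[1],r[2],r[3],r[0]]).as_matrix()
    d=d@T[:3,:3].T@M.T; o=M@T[:3,3]+c['pos']; return o+d*((zw-o[2])/d[:,2])[:,None]
def wpocket(c,win,zw=.063,thr=45):
    g=c['color'].max(2); u0,v0,u1,v1=win; m=(g[v0:v1,u0:u1]<thr).astype(np.uint8)
    n,l,st,_=cv2.connectedComponentsWithStats(m); i=1+st[1:,4].argmax(); v,u=np.where(l==i)
    X=wray(c,np.c_[u+u0,v+v0],zw); r=cv2.minAreaRect((X[:,:2]*1000).astype(np.float32)); return np.round(r[0],1),np.round(r[1],1),round(r[2],1)
E
python3 - <<'E'
from h import *
c=dict(np.load('wrist.npz')); P=wcloud(c,c['pos'],c['rot'])
print('pad z',np.nanmedian(P[40:120,290:350,2]),'face z',np.nanmedian(P[60:140,375:430,2]),'pad b',np.nanmedian(P[80:130,470:505,2]))
for z in (.0625,.07): print(wpocket(c,(265,2,375,160),z),wpocket(c,(440,50,530,160),z))
print(wray(c,[[277,9],[362,9],[277,148],[362,147]],.07).round(4))
g=c['color'].max(2); print(g[80,268:285],g[80,352:370])
print('pin d', wray(c,[[487,192]],.078))
E
```

```text
pad z 0.06409647979812554 face z 0.07031219018607598 pad b 0.06360816753677181
(array([ 459.3, -188.3]), array([50.5, 91. ]), 3.7) (array([ 580.7, -194.9]), array([41.2, 56.5]), 3.9)
(array([ 459.5, -189.6]), array([49. , 88.3]), 3.7) (array([ 577.3, -196. ]), array([40. , 54.8]), 3.9)
[[ 0.4288 -0.1435  0.07  ]
 [ 0.4841 -0.1399  0.07  ]
 [ 0.4356 -0.2378  0.07  ]
 [ 0.4905 -0.2334  0.07  ]]
[173 173 172 172 173 170 159 144 129 104  76  63  53  42  36  36  38] [ 36  37  38  38  39  43  54  69 100 136 142 146 166 171 170 170 170 171]
pin d [[ 0.57784449 -0.25386113  0.078     ]]
```

```bash
python3 -c "
from h import *
print(go(.4604,-.1890,.115,3.6),go(z=.115))"
```

```text
[ 0.5405 -0.0117  0.311   0.004 ] [-3.000e-04  2.000e-04  3.105e-01  0.000e+00]
```

```bash
python3 -m handwheel '[[[0.3,-0.01,0,0.004],[0.54,-0.012,0.05,0.004],[0.54,-0.012,0.25,0.004],[0.54,-0.012,0.3,0.004],[0.54,-0.012,0.3,0.004],[0.54,-0.012,0.3,0.004],[0.54,-0.012,0.3,0.004]]]' 0
python3 -c "
from h import *
print(go(.4604,-.1890,.1,3.6))"
```

```text
time_s: 14.1
eef_pos: [0.4612, -0.1919, 0.1186]
eef_rot: [0.001, 0.685, 0.728, 0.0]
wrist_force: [0.6, -0.1, -1.1]
opening: 0.225
grasp_force: 59.1
[ 0.0149 -0.0032  0.0931 -0.0017]
```

```bash
python3 -m handwheel '[[[0,0,0,0],[0,0,0,0]]]' 0;  python3 -m handwheel '[[[0.015,-0.003,0.03,-0.0017],[0.015,-0.003,0.03,-0.0017],[0.015,-0.003,0.03,-0.0017]]]' 0
python3 -c "
from h import *
print(go(.4604,-.1890,.1,3.6))"
```

```text
time_s: 14.35
eef_pos: [0.4606, -0.1913, 0.1178]
eef_rot: [0.0, 0.685, 0.728, 0.0]
wrist_force: [-0.1, 0.0, -3.0]
opening: 0.222
grasp_force: 59.1
time_s: 14.72
eef_pos: [0.4596, -0.1879, 0.1113]
eef_rot: [-0.0, 0.684, 0.729, -0.0]
wrist_force: [-0.4, 0.1, -1.9]
opening: 0.223
grasp_force: 59.2
[-0.0055  0.0036  0.0566  0.0005]
```

```bash
python3 -m handwheel '[[[-0.003,0.003,0.02,0],[-0.003,0.003,0.04,0],[-0.003,0.003,0.055,0],[-0.003,0.003,0.055,0]]]' 0
python3 -m handwheel '[[[0,0,0.02,0],[0,0,0.02,0],[0,0,0.02,0]]]' 0
```

```text
time_s: 15.22
eef_pos: [0.4603, -0.1887, 0.1006]
eef_rot: [-0.0, 0.684, 0.729, -0.0]
wrist_force: [-0.7, -0.3, 1.1]
opening: 0.22
grasp_force: 59.9
time_s: 15.6
eef_pos: [0.4604, -0.1887, 0.0968]
eef_rot: [0.0, 0.684, 0.729, -0.0]
wrist_force: [-2.9, 2.9, 5.0]
opening: 0.226
grasp_force: 60.1
```

```bash
python3 -m handwheel '[[[0,0,0.02,0],[0,0,0.03,0],[0,0,0.03,0]]]' 0; python3 -m handwheel '[[[0,0,0.015,0],[0,0,0.015,0],[0,0,0.015,0]]]' 0
```

```text
time_s: 15.98
eef_pos: [0.4605, -0.1887, 0.0908]
eef_rot: [0.0, 0.684, 0.729, 0.0]
wrist_force: [-2.1, 1.3, 4.8]
opening: 0.223
grasp_force: 60.4
time_s: 16.35
eef_pos: [0.4606, -0.1888, 0.0905]
eef_rot: [0.0, 0.684, 0.729, -0.0]
wrist_force: [-12.9, 6.7, 31.6]
opening: 0.227
grasp_force: 64.0
```

```bash
python3 -m handwheel '[[[0,0,0.01,0],[0,0,0.01,0],[0,0,0.01,0]]]' 0;python3 -m handwheel '[[[0,0,0.01,0],[0,0,0.01,0],[0,0,0.01,0]]]' 0
```

```text
time_s: 16.73
eef_pos: [0.4606, -0.1888, 0.0904]
eef_rot: [-0.0, 0.684, 0.729, -0.0]
wrist_force: [-20.3, 11.9, 51.7]
opening: 0.224
grasp_force: 66.7
time_s: 17.1
eef_pos: [0.4607, -0.1888, 0.0904]
eef_rot: [-0.0, 0.684, 0.73, -0.001]
wrist_force: [-28.7, 16.2, 71.2]
opening: 0.22
grasp_force: 69.4
```

```bash
python3 -m handwheel '[[[0,0,-0.04,0]]]' 0 >/dev/null; python3 -m handwheel '[[[0,0,0,0],[0,0,0,0],[0,0,0,0],[0,0,0,0]]]' 45; python3 -m handwheel '[[[0,0,-0.2,0],[0,0,-0.5,0],[0.3,0.15,-0.55,0],[0.6,0.3,-0.55,0],[0.9,0.45,-0.55,0],[0.9,0.45,-0.55,0]]]' 45
python3 -m handwheel '[[[0.3,0.1,0,0],[0.6,0.2,0,0],[0.9,0.2,0,0],[0.9,0.2,0,0],[0.9,0.2,0,0]]]' 45
python3 -c "
from h import *
c=grab('top');P=cloud(c)
print('home',rect(P,(378,230,432,276),.095,.12),rect(P,(378,230,432,276),.074,.09))
for k,w in {'L0':(180,196,226,228),'S':(175,252,219,295)}.items(): print(k,rect(P,w,.045,.07))
print(go(.5758,.329,.12,12.5))"
```

```text
time_s: 17.73
eef_pos: [0.4601, -0.1885, 0.0909]
eef_rot: [-0.001, 0.684, 0.729, -0.0]
wrist_force: [-0.4, -0.1, 0.3]
opening: 0.525
grasp_force: 0.0
time_s: 18.48
eef_pos: [0.5393, -0.0001, 0.2013]
eef_rot: [-0.0, 0.683, 0.731, 0.0]
wrist_force: [0.2, -0.6, -0.2]
opening: 0.527
grasp_force: 0.0
time_s: 19.1
eef_pos: [0.5671, 0.1781, 0.201]
eef_rot: [-0.0, 0.684, 0.729, -0.001]
wrist_force: [-0.4, -0.1, 0.1]
opening: 0.527
grasp_force: 0.0
home {'c': array([ 463.6, -191.4]), 's': array([70.1, 20.2]), 'a': -86.3, 'med': array([ 0.463 , -0.1904,  0.108 ]), 'n': 246} {'c': array([ 466.5, -188.3]), 's': array([131.6, 106.9]), 'a': 89.3, 'med': array([ 0.4643, -0.1902,  0.0766]), 'n': 867}
L0 {'c': array([578.9, 312.4]), 's': array([39.9, 21.6]), 'a': -79.4, 'med': array([0.5777, 0.3119, 0.0551]), 'n': 131}
S None
[ 0.7537  0.09    0.4052 -0.1038]
```

```bash
python3 -m handwheel '[[[0.3,0.03,0,-0.05],[0.6,0.06,0,-0.1],[0.754,0.08,0,-0.1],[0.754,0.08,0.2,-0.1],[0.754,0.08,0.35,-0.1],[0.754,0.08,0.35,-0.1],[0.754,0.08,0.35,-0.1]]]' 45
python3 - <<'E'
from h import *
c,P=wgrab()
T=wtool(c,(265,120,395,300)); o=np.load('wrist.npz')
zt=T[:,2]; zrib=o['pos'][2]-.056; zf=o['pos'][2]-.024
for nm,zz in (('rib',zrib),('fl',zf)):
    Q=T[abs(zt-zz)<.006]; r=cv2.minAreaRect((Q[:,:2]*1000).astype(np.float32)); print(nm,len(Q),np.round(r[0],1),np.round(r[1],1),round(r[2],1),'xmax',np.percentile(Q[:,0],99.7),'ymid',np.percentile(Q[:,1],[.5,99.5]))
print(go(z=.038,ydir=12.4))
cv2.imwrite('pics/w4.png',c['color'][:,:,::-1])
E
```

```text
time_s: 20.02
eef_pos: [0.575, 0.3294, 0.1329]
eef_rot: [0.001, 0.628, 0.778, 0.001]
wrist_force: [-0.3, 0.9, 0.5]
opening: 0.529
grasp_force: 0.0
rib 3596 [ 2.3 -1. ] [68.9 20.4] 0.2 xmax 0.03651265590796534 ymid [-0.01101168  0.00905769]
fl 9447 [ 3.7 -0.7] [ 64.4 100.7] 89.9 xmax 0.0538803108447309 ymid [-0.03241121  0.03086411]
[-1.000e-04 -1.400e-03  4.777e-01 -2.900e-03]
```

View pics/w4.png

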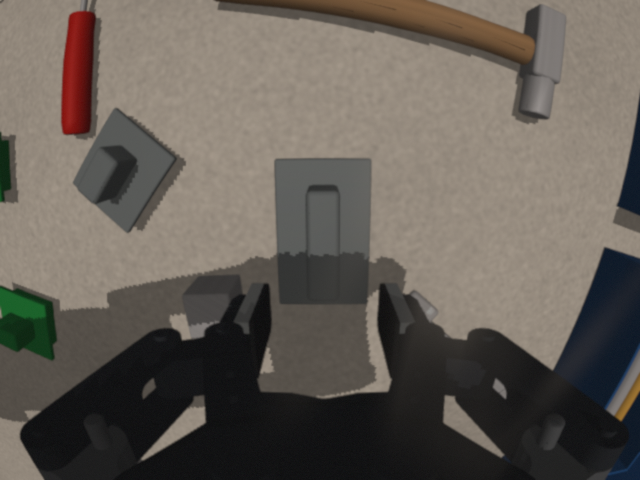

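The cover is centred under the jaws to within 2 mm, at (323,230), and the block at (212,300) is off to the side and clear. Grasping now.

```bash
python3 -m handwheel '[[[0.008,-0.005,0.2,-0.003],[0.008,-0.005,0.4,-0.003],[0.008,-0.005,0.46,-0.003],[0.008,-0.005,0.478,-0.003],[0.008,-0.005,0.478,-0.003]]]' 45
python3 -m handwheel '[[[0,0,0,0],[0,0,0,0],[0,0,0,0],[0,0,0,0],[0,0,0,0]]]' 0
python3 -m handwheel '[[[0,0,-0.1,0],[0,0,-0.35,0],[0,0,-0.6,0],[0,0,-0.7,0],[0,0,-0.7,0],[0,0,-0.7,0],[0,0,-0.7,0]]]' 0
python3 - <<'E'
from h import *
c,P=wgrab();Q=wtool(c,(240,165,410,215)); Q=Q[Q[:,2]<.06]
print('flange far',np.nanpercentile(Q[:,0],[95,99,100]),'y',np.nanpercentile(Q[:,1],[0,1,99,100]),'z',np.nanmedian(Q[:,2]))
print(go(.5707,-.0808-.1,.18,3.5))
E
```

```text
time_s: 20.7
eef_pos: [0.5737, 0.3322, 0.0379]
eef_rot: [0.001, 0.626, 0.78, 0.001]
wrist_force: [-0.4, 0.4, 1.0]
opening: 0.529
grasp_force: 0.0
time_s: 21.32
eef_pos: [0.5736, 0.3322, 0.0376]
eef_rot: [0.001, 0.626, 0.78, 0.001]
wrist_force: [-0.1, 0.1, 5.6]
opening: 0.222
grasp_force: 59.7
time_s: 22.2
eef_pos: [0.571, 0.3312, 0.173]
eef_rot: [-0.001, 0.626, 0.78, -0.002]
wrist_force: [-0.1, -0.1, -2.7]
opening: 0.225
grasp_force: 59.3
flange far [0.05035609 0.05066504 0.05092493] y [-0.03180025 -0.03076135  0.03115024  0.03249926] z 0.013427167555679048
[-2.4994 -0.5562 -0.0294  0.1045]
```

```bash
python3 -m handwheel '[[[-0.28,-0.06,0,0],[-0.56,-0.12,0,0],[-0.84,-0.18,0,0],[-0.84,-0.18,0,0]]]' 0 >/dev/null
python3 -m handwheel '[[[-0.28,-0.06,0,0],[-0.56,-0.12,0,0],[-0.84,-0.18,0,0],[-0.84,-0.18,0,0]]]' 0 >/dev/null
python3 -m handwheel '[[[-0.28,-0.06,0,0.05],[-0.56,-0.12,0,0.1],[-0.82,-0.19,0,0.1045],[-0.82,-0.19,0,0.1045],[-0.82,-0.19,0,0.1045],[-0.82,-0.19,0,0.1045]]]' 0
python3 - <<'E'
from h import *
c,P=wgrab(); cv2.imwrite('pics/w5.png',c['color'][:,:,::-1])
E
```

```text
time_s: 24.0
eef_pos: [0.5732, -0.1781, 0.1755]
eef_rot: [-0.0, 0.684, 0.729, 0.0]
wrist_force: [-0.5, -0.4, -2.5]
opening: 0.222
grasp_force: 59.4
```

View pics/w5.png

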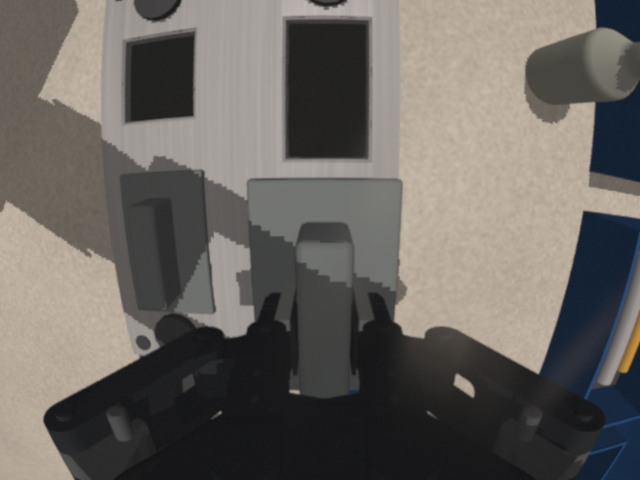

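Pocket a is ahead, with mouth corners (286,18), (372,18), (286,160) and (371,160). The first cover sits at (165,240) and short pocket c at (160,77).

Run:
```python
from h import *
c=dict(np.load('wrist.npz')); 
X=wray(c,[[286,18],[372,18],[286,160],[371,160]],.07);print(X.round(4)[:,:2].tolist(),X.mean(0).round(4))
X=wray(c,[[124,40],[196,32],[194,116],[127,122]],.07);print(X.round(4)[:,:2].tolist(),X.mean(0).round(4))
print(wpocket(c,(278,5,380,165),.0635),wpocket(c,(120,28,200,124),.0635))
g=c['color'].max(2); print(g[90,278:295],g[90,362:380],g[8:28,330],g[150:168,330])
print(go(.5697,-.078,.12,3.5))
```

```text
[[0.5394, -0.0319], [0.5949, -0.028], [0.5455, -0.1268], [0.6003, -0.1232]] [ 0.57   -0.0775  0.07  ]
[[0.4226, -0.0414], [0.479, -0.0407], [0.482, -0.0992], [0.43, -0.102]] [ 0.4534 -0.0708  0.07  ]
(array([568.6, -77.8]), array([50.6, 90.7]), 3.5) (array([452. , -71.1]), array([49. , 56.7]), 3.6)
[171 172 170 163 146 133 118  95  72  62  53  41  36  35  34  35  35] [ 35  35  36  43  54  64  79 107 128 134 148 165 167 165 163 162 160 160] [174 176 179 180 180 180 176 159 138 131 122  90  67  62  60  52  39  32
  34  35] [ 34  36  34  37  36  37  40  55  89 125 140 144 153 161 164 164 163 164]
[0.5013 0.0142 0.2785 0.0016]
```

```bash
python3 -m handwheel '[[[0.3,0.014,0,0],[0.508,0.014,0.1,0],[0.508,0.014,0.25,0],[0.508,0.014,0.28,0],[0.508,0.014,0.28,0],[0.508,0.014,0.28,0],[0.508,0.014,0.28,0],[0.508,0.014,0.28,0]]]' 0
python3 -c "
from h import *
print(go(.5698,-.0761,.1,3.5))"
```

```text
time_s: 25.05
eef_pos: [0.5699, -0.079, 0.1205]
eef_rot: [0.0, 0.685, 0.728, 0.0]
wrist_force: [0.1, -0.1, -1.5]
opening: 0.223
grasp_force: 59.2
[ 1.480e-02  1.000e-04  1.024e-01 -3.000e-04]
```

```bash
python3 -m handwheel '[[[0.013,0,0,0],[0.013,0,0.04,0],[0.013,0,0.06,0],[0.013,0,0.08,0],[0.013,0,0.08,0]]]' 0
python3 -m handwheel '[[[0,0,0.02,0],[0,0,0.03,0],[0,0,0.03,0]]]' 0
```

```text
time_s: 25.68
eef_pos: [0.5691, -0.0759, 0.1033]
eef_rot: [-0.0, 0.685, 0.728, -0.0]
wrist_force: [0.2, -0.1, -2.5]
opening: 0.219
grasp_force: 59.3
time_s: 26.05
eef_pos: [0.57, -0.0762, 0.0988]
eef_rot: [0.001, 0.685, 0.728, 0.0]
wrist_force: [-1.5, 0.1, 5.0]
opening: 0.22
grasp_force: 60.4
```

```bash
python3 -m handwheel '[[[0,0,0.02,0],[0,0,0.03,0],[0,0,0.03,0]]]' 0;python3 -m handwheel '[[[0,0,0.015,0],[0,0,0.03,0],[0,0,0.03,0]]]' 0;python3 -m handwheel '[[[0,0,0.01,0],[0,0,0.01,0],[0,0,0.01,0]]]' 0
```

```text
time_s: 26.42
eef_pos: [0.57, -0.0762, 0.0929]
eef_rot: [0.001, 0.685, 0.728, 0.0]
wrist_force: [-1.9, 0.2, 5.7]
opening: 0.222
grasp_force: 60.6
time_s: 26.8
eef_pos: [0.5701, -0.0763, 0.0895]
eef_rot: [0.001, 0.685, 0.729, 0.0]
wrist_force: [-10.6, 2.3, 25.2]
opening: 0.221
grasp_force: 63.3
time_s: 27.18
eef_pos: [0.5702, -0.0763, 0.0895]
eef_rot: [0.001, 0.685, 0.729, -0.0]
wrist_force: [-18.7, 5.2, 40.6]
opening: 0.223
grasp_force: 65.4
```

```bash
python3 -m handwheel '[[[0,0,-0.025,0]]]' 0 >/dev/null; python3 -m handwheel '[[[0,0,0,0],[0,0,0,0],[0,0,0,0],[0,0,0,0]]]' 45; python3 -m handwheel '[[[0,0,-0.2,0],[0,0,-0.5,0],[0.3,-0.1,-0.6,0.1],[0.6,-0.2,-0.6,0.2],[0.9,-0.3,-0.6,0.2],[1,-0.35,-0.6,0.2],[1,-0.35,-0.6,0.2]]]' 45
python3 -c "
from h import *
c=grab('top');P=cloud(c)
print('home',rect(P,(338,190,383,230),.095,.12),rect(P,(378,230,432,276),.095,.12))
for k,w in {'S':(170,240,225,300)}.items(): print(k,rect(P,w,.045,.07))
print(go(.4185,.3465,.14,-26.7))"
```

```text
time_s: 27.8
eef_pos: [0.5693, -0.076, 0.0885]
eef_rot: [-0.0, 0.685, 0.728, -0.0]
wrist_force: [-0.9, -0.2, 1.1]
opening: 0.525
grasp_force: 0.0
time_s: 28.68
eef_pos: [0.4864, 0.121, 0.2089]
eef_rot: [-0.0, 0.785, 0.619, -0.0]
wrist_force: [-0.1, -0.6, 0.0]
opening: 0.525
grasp_force: 0.0
home {'c': array([572. , -80.9]), 's': array([69. , 20.3]), 'a': -87.5, 'med': array([ 0.5714, -0.0809,  0.1077]), 'n': 246} {'c': array([ 463.4, -191.8]), 's': array([70.5, 20.2]), 'a': -86.4, 'med': array([ 0.4629, -0.1903,  0.1083]), 'n': 246}
S {'c': array([420.2, 342.9]), 's': array([35.5, 20.4]), 'a': 64.5, 'med': array([0.4199, 0.342 , 0.0558]), 'n': 123}
[ 1.0213 -0.6001  0.3442  0.1528]
```

Both long covers read home (rib tops at 108 mm). Next is the short cover.

```bash
python3 -m handwheel '[[[0.27,-0.16,0,0.08],[0.54,-0.32,0,0.15],[0.81,-0.48,0.1,0.15],[1,-0.6,0.25,0.15],[1,-0.6,0.34,0.15],[1,-0.6,0.34,0.15],[1,-0.6,0.34,0.15]]]' 45
python3 - <<'E'
from h import *
c,P=wgrab(); o=np.load('wrist.npz'); print(o['pos'])
T=wtool(c,(225,120,435,300)); zt=T[:,2]
for nm,zz in (('rib',o['pos'][2]-.056),('fl',o['pos'][2]-.024)):
    Q=T[abs(zt-zz)<.006]; r=cv2.minAreaRect((Q[:,:2]*1000).astype(np.float32)); print(nm,len(Q),np.round(r[0],1),np.round(r[1],1),round(r[2],1))
print(go(z=.038),go(ydir=-26.7))
cv2.imwrite('pics/w6.png',c['color'][:,:,::-1])
E
```

```text
time_s: 29.6
eef_pos: [0.4197, 0.3409, 0.1417]
eef_rot: [0.0, 0.851, 0.525, 0.001]
wrist_force: [0.4, -0.1, 0.8]
opening: 0.528
grasp_force: 0.0
[0.41969333 0.34090375 0.14167737]
rib 1758 [ 5.7 -4.1] [35.6 19.9] 1.2
fl 7553 [  5.7 -22.1] [70.2 99.9] 1.1
[-0.0007 -0.0007  0.5202  0.    ] [ 0.      0.      0.     -0.0001]
```

View pics/w6.png

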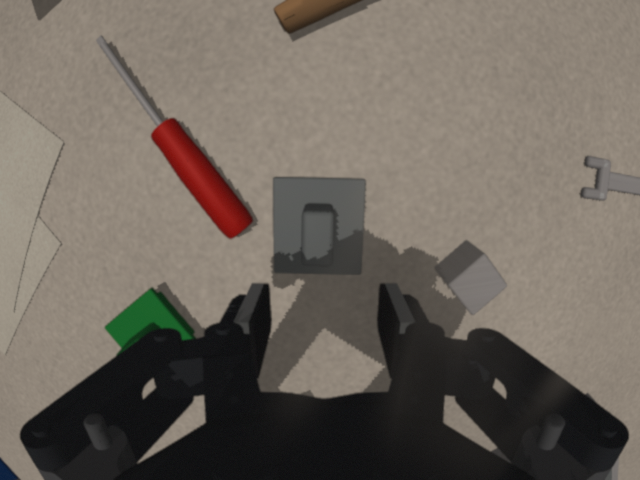

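The wrist view shows the grey short cover at (319,225). The screwdriver handle end is at (240,225), clear of the flange. The rib offset is (5.7, −4.1) mm in the tool frame, so I'll correct that and grasp.

```bash
python3 -m handwheel '[[[0.0285,-0.0205,0.1,0.014],[0.0285,-0.0205,0.3,0.014],[0.0285,-0.0205,0.45,0.014],[0.0285,-0.0205,0.51,0.014],[0.0285,-0.0205,0.52,0.014],[0.0285,-0.0205,0.52,0.014]]]' 40
python3 -m handwheel '[[[0,0,0,0],[0,0,0,0],[0,0,0,0],[0,0,0,0],[0,0,0,0]]]' 0
python3 -m handwheel '[[[0,0,-0.1,0],[0,0,-0.35,0],[0,0,-0.6,0],[0,0,-0.7,0],[0,0,-0.7,0],[0,0,-0.7,0],[0,0,-0.7,0]]]' 0
python3 - <<'E'
from h import *
c,P=wgrab();Q=wtool(c,(240,165,410,250)); Q=Q[(Q[:,2]<.06)&(Q[:,2]>.005)]
print('flange far',np.nanpercentile(Q[:,0],[50,95,99,100]),'y',np.nanpercentile(Q[:,1],[0,1,99,100]),'z',np.nanmedian(Q[:,2]))
print(go(.4534,-.0715-.1,.18,3.5))
E
```

```text
time_s: 30.4
eef_pos: [0.4182, 0.3493, 0.0383]
eef_rot: [0.0, 0.856, 0.517, 0.001]
wrist_force: [0.8, -0.5, -0.4]
opening: 0.471
grasp_force: 0.0
time_s: 31.02
eef_pos: [0.418, 0.3495, 0.0383]
eef_rot: [0.0, 0.856, 0.517, 0.001]
wrist_force: [-0.3, -1.0, 5.7]
opening: 0.226
grasp_force: 59.6
time_s: 31.9
eef_pos: [0.4159, 0.3484, 0.175]
eef_rot: [-0.0, 0.856, 0.517, -0.002]
wrist_force: [-0.2, -0.3, -3.0]
opening: 0.224
grasp_force: 59.2
flange far [0.02776182 0.03327529 0.03359555 0.03388199] y [-0.03143661 -0.03061147  0.03120736  0.03208876] z 0.014208559516118519
[-2.2135  1.3767 -0.0209 -0.364 ]
```

```bash
python3 -m handwheel '[[[-0.24,0.15,0,0],[-0.48,0.3,0,0],[-0.74,0.46,0,0],[-0.74,0.46,0,0]]]' 0 >/dev/null
python3 -m handwheel '[[[-0.24,0.15,0,0],[-0.48,0.3,0,0],[-0.74,0.46,0,0],[-0.74,0.46,0,0]]]' 0 >/dev/null
python3 -m handwheel '[[[-0.24,0.15,0,-0.12],[-0.48,0.3,0,-0.24],[-0.735,0.457,0,-0.36],[-0.735,0.457,0,-0.364],[-0.735,0.457,0,-0.364],[-0.735,0.457,0,-0.364]]]' 0
python3 - <<'E'
from h import *
c,P=wgrab(); cv2.imwrite('pics/w7.png',c['color'][:,:,::-1])
E
```

```text
time_s: 33.7
eef_pos: [0.4542, -0.1696, 0.1764]
eef_rot: [-0.001, 0.685, 0.729, 0.0]
wrist_force: [0.7, 1.1, -1.5]
opening: 0.225
grasp_force: 59.4
```

View pics/w7.png

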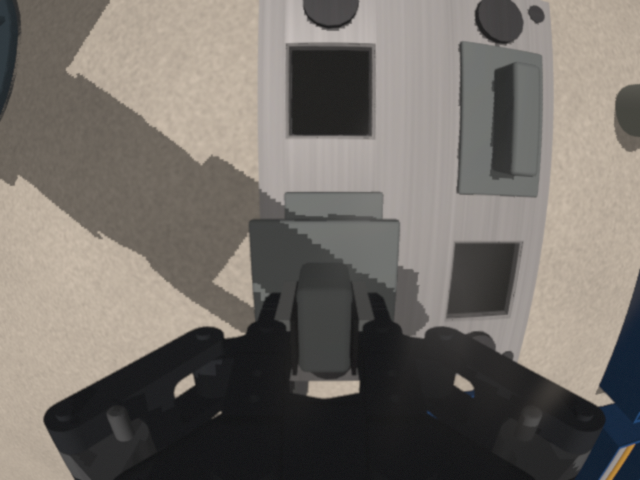

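Short pocket c is ahead, with mouth corners (288,45), (376,44), (288,137) and (375,137). Both long covers lie flat at (500,120) and under the held cover.

Run:
```python
from h import *
c=dict(np.load('wrist.npz')); 
X=wray(c,[[288,45],[376,44],[288,137],[375,137]],.07);print(X.round(4)[:,:2].tolist(),X.mean(0).round(4))
print(wpocket(c,(280,35,385,145),.0635))
m=X.mean(0); print(go(m[0]-.0003,m[1]+.0007,.12,3.5))
```

```text
[[0.4232, -0.0421], [0.4797, -0.0374], [0.427, -0.1032], [0.4829, -0.0995]] [ 0.4532 -0.0706  0.07  ]
(array([452.1, -70.7]), array([50.1, 56.7]), 3.5)
[0.4982 0.0244 0.2831 0.0008]
```

```bash
python3 -m handwheel '[[[0.3,0.02,0,0],[0.5,0.022,0.1,0],[0.508,0.022,0.25,0],[0.508,0.022,0.28,0],[0.508,0.022,0.28,0],[0.508,0.022,0.28,0],[0.508,0.022,0.28,0],[0.508,0.022,0.28,0]]]' 0
python3 -c "
from h import *
print(go(.4529,-.0696,.1,3.5))"
```

```text
time_s: 34.75
eef_pos: [0.4527, -0.0701, 0.1214]
eef_rot: [0.0, 0.685, 0.728, 0.0]
wrist_force: [0.8, 0.2, -1.6]
opening: 0.22
grasp_force: 59.2
[ 0.0023  0.0013  0.107  -0.0003]
```

```bash
python3 -m handwheel '[[[0.002,0.001,0.03,0],[0.002,0.001,0.06,0],[0.002,0.001,0.08,0],[0.002,0.001,0.09,0],[0.002,0.001,0.09,0]]]' 0
python3 -m handwheel '[[[0,0,0.02,0],[0,0,0.03,0],[0,0,0.03,0]]]' 0
```

```text
time_s: 35.38
eef_pos: [0.4524, -0.0692, 0.1027]
eef_rot: [-0.0, 0.685, 0.728, -0.0]
wrist_force: [0.3, 0.5, -2.6]
opening: 0.219
grasp_force: 59.3
time_s: 35.75
eef_pos: [0.4531, -0.0695, 0.0976]
eef_rot: [0.001, 0.685, 0.728, 0.0]
wrist_force: [-0.6, -0.2, 4.7]
opening: 0.222
grasp_force: 60.4
```

```bash
python3 -m handwheel '[[[0,0,0.02,0],[0,0,0.03,0],[0,0,0.03,0]]]' 0;python3 -m handwheel '[[[0,0,0.015,0],[0,0,0.025,0],[0,0,0.025,0]]]' 0;python3 -m handwheel '[[[0,0,0.005,0],[0,0,0.005,0],[0,0,0.005,0]]]' 0
```

```text
time_s: 36.12
eef_pos: [0.4531, -0.0695, 0.0915]
eef_rot: [0.001, 0.685, 0.728, 0.0]
wrist_force: [0.3, 0.5, 4.4]
opening: 0.222
grasp_force: 60.5
time_s: 36.5
eef_pos: [0.4532, -0.0696, 0.0901]
eef_rot: [0.0, 0.685, 0.729, -0.0]
wrist_force: [-18.7, 6.1, 47.2]
opening: 0.218
grasp_force: 66.2
time_s: 36.88
eef_pos: [0.4532, -0.0695, 0.0901]
eef_rot: [0.0, 0.685, 0.729, -0.0]
wrist_force: [-24.1, 6.7, 57.7]
opening: 0.221
grasp_force: 67.7
```

```bash
python3 -m handwheel '[[[0,0,-0.035,0]]]' 0 >/dev/null; python3 -m handwheel '[[[0,0,0,0],[0,0,0,0],[0,0,0,0],[0,0,0,0]]]' 45; python3 -m handwheel '[[[0,0,-0.2,0],[0,0,-0.5,0],[0,0,-0.8,0],[-0.3,-0.1,-0.8,0],[-0.6,-0.15,-0.8,0],[-0.8,-0.2,-0.8,0],[-0.8,-0.2,-0.8,0]]]' 45
python3 -c "
from h import *
print(go(.413,-.385,.25,-4.4))"
```

```text
time_s: 37.5
eef_pos: [0.4523, -0.0692, 0.0915]
eef_rot: [-0.0, 0.685, 0.728, -0.0]
wrist_force: [-0.6, -0.8, 0.6]
opening: 0.525
grasp_force: 0.0
time_s: 38.38
eef_pos: [0.4217, -0.2339, 0.2516]
eef_rot: [-0.0, 0.687, 0.727, -0.0]
wrist_force: [0.5, 0.4, -0.5]
opening: 0.529
grasp_force: 0.0
[-0.7519 -0.0864  0.0082  0.0892]
```

```bash
python3 -m handwheel '[[[-0.3,-0.04,0,0.05],[-0.6,-0.08,0,0.09],[-0.75,-0.086,0,0.09],[-0.75,-0.086,0,0.09],[-0.75,-0.086,0,0.09],[-0.75,-0.086,0,0.09]]]' 45
python3 - <<'E'
from h import *
c,P=wgrab(); cv2.imwrite('pics/w8.png',c['color'][:,:,::-1])
o=np.load('wrist.npz');print(o['pos'],go(ydir=-4.4))
t=grab('top');P=cloud(t)
for k,w in {'a':(338,190,383,230),'d':(378,230,432,276),'c':(340,240,378,280)}.items():
    u0,v0,u1,v1=w;Q=P[v0:v1,u0:u1].reshape(-1,3);Q=Q[(Q[:,2]>.0735)&(Q[:,2]<.082)]
    A=np.c_[Q[:,:2]-Q[:,:2].mean(0),np.ones(len(Q))];s=np.linalg.lstsq(A,Q[:,2],rcond=None)[0];print(k,len(Q),s.round(4),rect(P,w,.095,.12))
E
```

```text
time_s: 39.12
eef_pos: [0.4148, -0.3807, 0.2519]
eef_rot: [-0.0, 0.732, 0.681, 0.0]
wrist_force: [0.6, 0.2, -0.3]
opening: 0.528
grasp_force: 0.0
[ 0.41481415 -0.38066273  0.25189776] [0.     0.     0.     0.0031]
a 797 [0.001  0.0013 0.0768] {'c': array([572.4, -81. ]), 's': array([69.5, 21.3]), 'a': -85.9, 'med': array([ 0.5714, -0.0807,  0.1083]), 'n': 246}
d 898 [-0.0044 -0.0033  0.0767] {'c': array([ 463.4, -191.2]), 's': array([69.7, 19.8]), 'a': -86.1, 'med': array([ 0.463 , -0.1903,  0.1084]), 'n': 246}
c 622 [0.0042 0.0044 0.0767] {'c': array([455. , -74.2]), 's': array([34.1, 19.8]), 'a': 88.9, 'med': array([ 0.455 , -0.074 ,  0.1077]), 'n': 124}
```

View pics/w8.png

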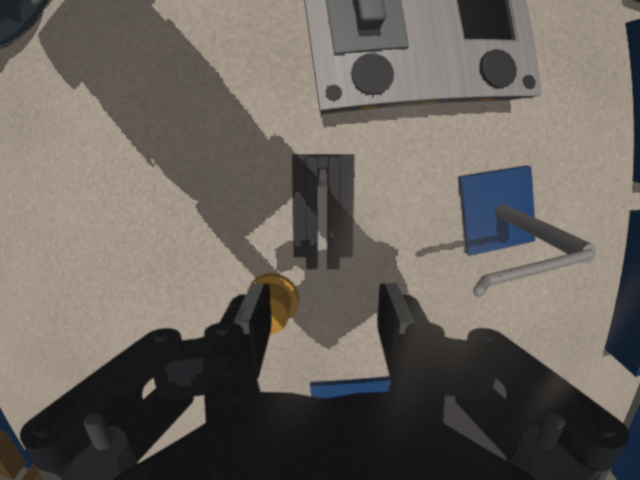

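The wrist view shows the plate's top edge at u≈323, rows 170–265, under the jaws. The hook arm's tip is at (480,288) with its post end at (590,252), and the bush at (272,300) is low. Now for the plate and hook measurements.

Run:
```python
from h import *
c=dict(np.load('wrist.npz')); P=wcloud(c,c['pos'],c['rot']); T=wtool(c,(0,0,640,480)).reshape(480,640,3)
def f(name,w,lo,hi):
    u0,v0,u1,v1=w; m=(P[v0:v1,u0:u1,2]>lo)&(P[v0:v1,u0:u1,2]<hi)
    for X,n in ((P,'world'),(T,'tool')):
        Q=X[v0:v1,u0:u1][m]; r=cv2.minAreaRect((Q[:,:2]*1000).astype(np.float32)); print(name,n,len(Q),np.round(r[0],1),np.round(r[1],1),round(r[2],1),np.median(Q,0).round(4),Q[:,:2].min(0).round(4),Q[:,:2].max(0).round(4))
f('plate',(300,150,350,285),.135,.155)
f('arm',(465,230,605,305),.155,.2)
f('tip',(465,230,605,305),.179,.2)
f('holder',(285,145,365,275),.038,.05)
t=cloud(dict(np.load('top.npz')))
print('arm top',rect(t,(455,170,525,240),.155,.2))
print('tip top',rect(t,(455,170,525,240),.180,.2))
```

```text
plate world 906 [ 413.8 -379.1] [69.1  5.6] 85.9 [ 0.414  -0.3772  0.1463] [ 0.4086 -0.4135] [ 0.419  -0.3445]
plate tool 906 [ 1.5 -1.1] [ 5.6 69. ] 89.9 [ 0.0034 -0.0011  0.1056] [-0.0331 -0.0039] [0.036  0.0017]
arm world 1735 [ 563.2 -402.6] [112.4  16.3] 4.2 [ 0.5643 -0.4038  0.1732] [ 0.5073 -0.4147] [ 0.6192 -0.391 ]
arm tool 1735 [-11.2 149.6] [112.4  16.3] 81.7 [-0.0121  0.1509  0.0787] [-0.0272  0.0944] [0.0038 0.2052]
tip world 165 [ 512.8 -410. ] [11.   7.5] 17.3 [ 0.5112 -0.4096  0.1838] [ 0.5073 -0.4147] [ 0.519  -0.4067]
tip tool 165 [-22.2  99.9] [11.   7.5] 68.6 [-0.022   0.0981  0.068 ] [-0.0272  0.0944] [-0.0188  0.1062]
holder world 2938 [ 413.1 -384.8] [110.   33.4] 85.6 [ 0.4157 -0.3799  0.0451] [ 0.3928 -0.4401] [ 0.4333 -0.329 ]
holder tool 2938 [-4.4 -1.3] [110.   33.4] 0.3 [ 0.0007 -0.0007  0.2068] [-0.0594 -0.0183] [0.0506 0.0154]
arm top {'c': array([ 565.3, -409.2]), 's': array([110.8,  15.8]), 'a': 9.6, 'med': array([ 0.5718, -0.4067,  0.1738]), 'n': 209}
tip top {'c': array([ 534.5, -412.8]), 's': array([49. ,  7.8]), 'a': 3.3, 'med': array([ 0.5147, -0.4129,  0.1846]), 'n': 18}
```

```bash
python3 - <<'E'
from h import *
c=dict(np.load('wrist.npz')); P=wcloud(c,c['pos'],c['rot'])
for n,X,w in (('wrist',P,(465,230,605,305)),('top',cloud(dict(np.load('top.npz'))),(455,170,525,240))):
    u0,v0,u1,v1=w; Q=X[v0:v1,u0:u1].reshape(-1,3); Q=Q[(Q[:,2]>.160)&(Q[:,2]<.179)&(Q[:,0]<.598)&(Q[:,0]>.515)]
    b=[np.median(Q[abs(Q[:,0]-x)<.006],0).round(4).tolist() for x in (.525,.54,.555,.57,.585)]; print(n,b)
    l=cv2.fitLine(Q[:,:2].astype(np.float32),cv2.DIST_HUBER,0,.001,.001).ravel(); print(np.degrees(np.arctan2(l[1],l[0]))%180,l[2:])
    print(rect(X,(455,150,545,262) if n=='wrist' else (455,170,500,220),.008,.018))
E
python3 -m handwheel '[[[-0.02,-0.0055,0.3,0.003],[-0.02,-0.0055,0.55,0.003],[-0.02,-0.0055,0.6,0.003],[-0.02,-0.0055,0.62,0.003],[-0.02,-0.0055,0.62,0.003],[-0.02,-0.0055,0.62,0.003]]]' 45
```

```text
wrist [[0.5257, -0.4076, 0.1735], [0.5399, -0.4063, 0.1734], [0.5548, -0.4045, 0.1733], [0.5696, -0.4027, 0.1734], [0.5848, -0.4008, 0.1733]]
6.5221715 [ 0.54716885 -0.4053008 ]
{'c': array([ 610.1, -398.9]), 's': array([91.1, 90.6]), 'a': 6.6, 'med': array([ 0.6023, -0.3921,  0.0121]), 'n': 4900}
top [[0.5254, -0.4115, 0.1752], [0.5392, -0.4097, 0.1746], [0.5548, -0.4077, 0.1745], [0.5694, -0.4068, 0.1728], [0.5851, -0.4051, 0.1727]]
6.4473143 [ 0.56508565 -0.40696424]
{'c': array([ 608.9, -403.4]), 's': array([105. ,  92.2]), 'a': 8.0, 'med': array([ 0.6078, -0.3965,  0.0129]), 'n': 979}
time_s: 39.98
eef_pos: [0.4138, -0.3871, 0.1299]
eef_rot: [0.002, 0.734, 0.679, -0.0]
wrist_force: [0.7, -0.0, -0.0]
opening: 0.528
grasp_force: 0.0
```

```bash
python3 -m handwheel '[[[0.008,0,0.012,0],[0.008,0,0.012,0],[0.008,0,0.012,0]]]' 45; python3 -m handwheel '[[[0,0,0,0],[0,0,0,0],[0,0,0,0],[0,0,0,0],[0,0,0,0],[0,0,0,0]]]' 0
```

```text
time_s: 40.35
eef_pos: [0.4131, -0.3845, 0.1256]
eef_rot: [0.0, 0.734, 0.679, -0.0]
wrist_force: [0.5, -0.4, 0.2]
opening: 0.529
grasp_force: 0.0
time_s: 41.1
eef_pos: [0.4132, -0.3846, 0.1256]
eef_rot: [0.0, 0.734, 0.679, -0.0]
wrist_force: [0.5, -1.1, 1.5]
opening: 0.057
grasp_force: 59.1
```

```bash
python3 -m handwheel '[[[0,0,-0.1,0],[0,0,-0.2,0],[0,0,-0.3,0],[0,0,-0.4,0],[0,0,-0.4,0],[0,0,-0.4,0]]]' 0
python3 - <<'E'
from h import *
c,P=wgrab(); cv2.imwrite('pics/w9.png',c['color'][:,:,::-1]); T=wtool(c,(290,100,360,330)); Q=T[(abs(T[:,1])<.006)&(T[:,2]<0.03)]
print(len(Q),np.nanpercentile(Q,[1,99],axis=0))
print(go(.475,-.4135,.205,6.5))
E
```

```text
time_s: 41.85
eef_pos: [0.4127, -0.3839, 0.2043]
eef_rot: [-0.001, 0.734, 0.679, 0.0]
wrist_force: [0.4, 0.1, -1.7]
opening: 0.06
grasp_force: 58.7
3052 [[ 0.00300802 -0.00576795 -0.0354907 ]
 [ 0.03991432  0.00577179  0.02545315]]
[-0.1237  0.3225 -0.0054 -0.1279]
```

View pics/w9.png

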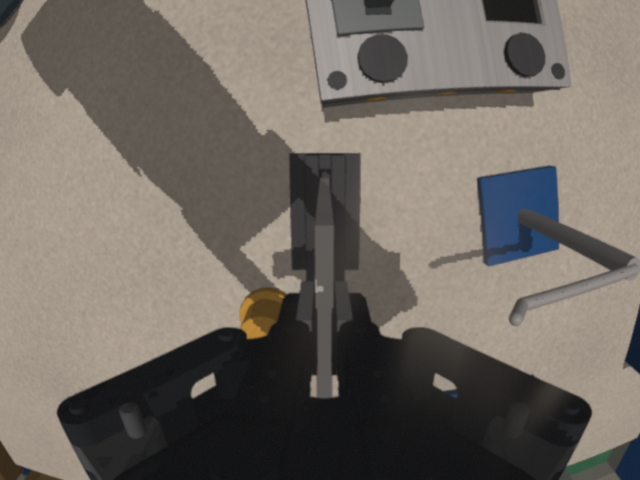

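The plate is held upright and centred (far edge at tool x = 40 mm), and the hook tip is at (517,318). Aligning in front of the tip.

```bash
python3 -m handwheel '[[[-0.06,0.1,0,-0.064],[-0.124,0.2,-0.003,-0.128],[-0.124,0.3225,-0.003,-0.128],[-0.124,0.3225,-0.003,-0.128],[-0.124,0.3225,-0.003,-0.128],[-0.124,0.3225,-0.003,-0.128]]]' 0
python3 - <<'E'
from h import *
print(go(.475,-.4135,.205,6.5), go(.5604,-.4041,.205,6.5))
c,P=wgrab(); T=wtool(c,(360,250,640,400)); Q=T[(T[:,2]>.0)&(T[:,2]<.04)&(T[:,1]>.02)&(T[:,1]<.125)]
for y in (.03,.04,.06,.08): 
    q=Q[abs(Q[:,1]-y)<.005]; print(y,len(q),np.median(q,0).round(4) if len(q) else '')
cv2.imwrite('pics/w10.png',c['color'][:,:,::-1])
E
```

```text
time_s: 42.65
eef_pos: [0.4747, -0.414, 0.2057]
eef_rot: [-0.001, 0.666, 0.746, -0.0]
wrist_force: [0.7, -0.1, -1.4]
opening: 0.054
grasp_force: 58.9
[ 0.0022  0.0018  0.0035 -0.0001] [ 6.000e-04  4.314e-01  3.200e-03 -1.000e-04]
0.03 54 [-0.0007  0.0342  0.0217]
0.04 328 [0.0005 0.0395 0.0228]
0.06 290 [-0.0003  0.0598  0.0323]
0.08 245 [-0.0001  0.0798  0.0321]
```

View pics/w10.png

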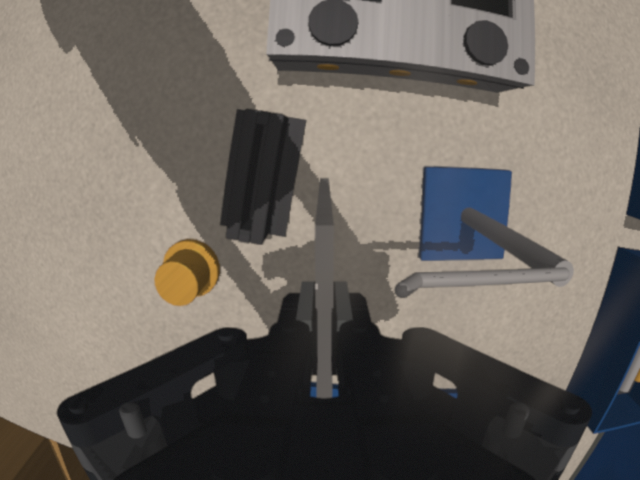

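The arm lines up with the hole (tool x ≈ 0), with 3.5 mm clearance below and 6.5 mm above. I'll thread the plate over the tip, about 1 mm lower.

```bash
python3 -m handwheel '[[[0,0,0.006,0],[0,0.08,0.006,0],[0,0.16,0.006,0],[0,0.24,0.006,0],[0,0.24,0.006,0]]]' 0;  python3 -m handwheel '[[[0,0.1,0,0],[0,0.19,0,0],[0,0.19,0,0],[0,0.19,0,0]]]' 0
python3 -c "
from h import *
print(go(.5604,-.4041,.187,6.5))"
```

```text
time_s: 43.32
eef_pos: [0.5247, -0.4082, 0.2046]
eef_rot: [0.0, 0.665, 0.747, 0.0]
wrist_force: [-1.0, -0.1, -1.7]
opening: 0.056
grasp_force: 58.9
time_s: 43.82
eef_pos: [0.5603, -0.4045, 0.2046]
eef_rot: [-0.0, 0.666, 0.746, -0.0]
wrist_force: [-0.1, -0.6, -1.2]
opening: 0.06
grasp_force: 59.0
[0.0018 0.0008 0.0879 0.0002]
```

```bash
python3 -m handwheel '[[[0.002,0,0.03,0],[0.002,0,0.06,0],[0.002,0,0.075,0],[0.002,0,0.08,0],[0.002,0,0.08,0]]]' 0;  python3 -m handwheel '[[[0,0,0.005,0],[0,0,0.01,0],[0,0,0.01,0]]]' 0
```

```text
time_s: 44.45
eef_pos: [0.5609, -0.4042, 0.1889]
eef_rot: [0.0, 0.666, 0.746, -0.0]
wrist_force: [-0.1, 0.6, -1.3]
opening: 0.061
grasp_force: 59.0
time_s: 44.82
eef_pos: [0.5611, -0.4042, 0.1875]
eef_rot: [0.0, 0.666, 0.746, -0.0]
wrist_force: [-0.4, -0.2, 1.1]
opening: 0.055
grasp_force: 59.5
```

```bash
python3 -m handwheel '[[[0,0,0,0],[0,0,0,0],[0,0,0,0],[0,0,0,0]]]' 24;  python3 -m handwheel '[[[0,0,-0.1,0],[0,0,-0.3,0],[0,0,-0.5,0],[0,0,-0.6,0],[0,0,-0.6,0]]]' 24
python3 -m handwheel '[[[0,-0.3,0,0],[0,-0.6,0,0],[0,-0.9,0,0],[0,-0.9,0,0]]]' 24
python3 - <<'E'
from h import *
s=grab('scene'); t=grab('top'); P=cloud(t); Q=cloud(s)
print('plate top',rect(P,(455,165,525,245),.195,.22),'scene',rect(Q,(120,220,230,360),.195,.22))
print('hole/pl',rect(Q,(120,220,230,360),.06,.1))
a=cv2.resize(s['color'][220:400,110:390,::-1],(560,360),interpolation=cv2.INTER_CUBIC); b=cv2.resize(t['color'][160:310,170:540,::-1],(560,227))
cv2.imwrite('pics/fin.png',np.vstack([a,b]))
for k,w in {'a':(320,195,345,222),'b':(420,195,445,218),'c':(322,248,348,275),'d':(424,242,446,268)}.items(): print(k,rect(P,w,.0765,.1)['med'])
E
```

```text
time_s: 45.32
eef_pos: [0.5609, -0.4041, 0.1868]
eef_rot: [-0.0, 0.666, 0.746, 0.0]
wrist_force: [0.4, 0.1, -0.0]
opening: 0.281
grasp_force: 0.0
time_s: 45.95
eef_pos: [0.5615, -0.4047, 0.3094]
eef_rot: [0.002, 0.666, 0.746, -0.0]
wrist_force: [-0.9, 0.7, -0.0]
opening: 0.281
grasp_force: 0.0
time_s: 46.45
eef_pos: [0.3783, -0.4243, 0.3046]
eef_rot: [-0.002, 0.667, 0.745, 0.0]
wrist_force: [0.7, 0.2, -0.4]
opening: 0.278
grasp_force: 0.0
plate top {'c': array([ 562.2, -403.1]), 's': array([74.5,  6.4]), 'a': -83.2, 'med': array([ 0.5615, -0.4011,  0.208 ]), 'n': 115} scene {'c': array([ 559.4, -403.3]), 's': array([79.6, 12. ]), 'a': -84.3, 'med': array([ 0.5617, -0.4042,  0.2055]), 'n': 222}
hole/pl {'c': array([ 515.1, -338.9]), 's': array([234.5,  72. ]), 'a': -46.7, 'med': array([ 0.5612, -0.3906,  0.0777]), 'n': 367}
a [ 0.567  -0.0152  0.079 ]
b [ 0.5809 -0.2571  0.0792]
c [ 0.4521 -0.0183  0.0788]
d [ 0.4661 -0.259   0.0788]
```

View pics/fin.png

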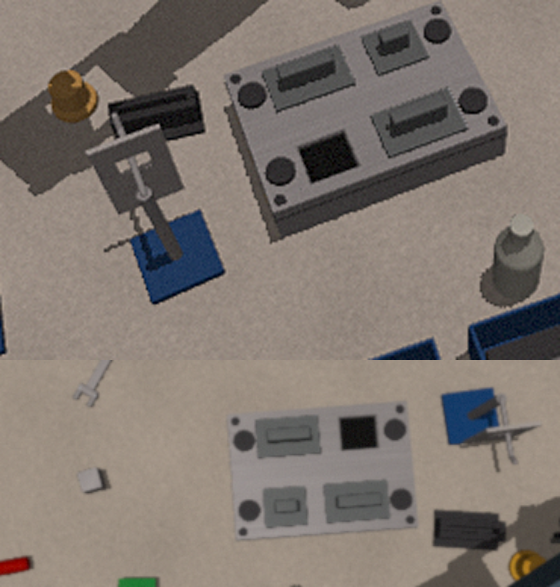

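The plate hangs on the hook (top edge at 208 mm, crop position (135,165)), all three covers and the pins are flat, and the bystanders look undisturbed. I'll let things settle and hand in.

```bash
python3 -m handwheel '[[[0,0,0,0],[0,0,0,0],[0,0,0,0],[0,0,0,0]]]' 24; python3 -c "
from h import *
P=cloud(grab('top')); print(rect(P,(455,165,525,245),.195,.22))
print(ctrl.hand_in())"
```

```text
time_s: 47.05
eef_pos: [0.3824, -0.4244, 0.3068]
eef_rot: [-0.0, 0.666, 0.746, 0.0]
wrist_force: [-0.0, 0.6, -0.9]
opening: 0.281
grasp_force: 0.0
{'c': array([ 562. , -402.3]), 's': array([72.5,  6.3]), 'a': -83.8, 'med': array([ 0.5618, -0.4014,  0.2082]), 'n': 112}
the job is handed in; nothing more can be done
None
```

The job is handed in at about 47 s: all four return pins are down, the three covers present (two long, one short) are pressed flat in pockets of their own size, and the status plate hangs by its hole on the hook; no verdict came back.

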